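# Clamp a strip to a rail with locking pliers

## Task

Clamp the loose wooden strip tight against the fixed rail with the locking C-clamp pliers, so that it can be screwed on. Slide the open pliers along the bench over the free ends of both pieces until the two rubber pads are fully on the wood, about 30 mm in from the end; then squeeze the two handles together until the resistance peaks and the toggle snaps over and locks, no harder than that takes, and let go of the pliers. Leave the strip's end flush with the rail's, and do not disturb the other things on the bench.

Things in the scene. Friction and masses are not known exactly. Their poses are not given: they have to be found in the camera images.
- pliers: Steel locking C-clamp pliers lying open and flat on the bench, 225 mm long, 22 mm high. Origin: main rivet, underside; x from handles to jaws, y from lever to screw handle, z up. Fixed arm on +y reaches y = 59 mm (its spindle 72), pivoted jaw on -y reaches y = -75 mm; both reach x = 83 mm. Between the arms it is clear from x = 25 mm to the pads at x = 75 mm. A weak spring holds the jaw open.
- screw_handle (a point): On the axis of the screw handle, at (-108, 10, 12) mm in the pliers' frame, axes as the pliers'. It is a straight bar of the pliers themselves, 14 mm wide from x = -18 to -124 mm, top at z = 22 mm, knob behind it to x = -142 mm. Hold it here, alone, to move the tool: behind x = -95 mm the space between the handles is free, over 35 mm; squeezing both closes the jaw.
- pliers_lever: Lever handle, 12 mm wide, 22 mm high. Origin: its rivet on the jaw, underside, at the start about (-10, -18) mm in the pliers' frame, its x axis turned about +0.39 rad from theirs. Straight grip from x = -40 to -112 mm, axis at y = +8 mm. No more than 40 N of squeeze on it, or the toggle is overstrained. Let go before it has snapped over, it springs open.
- lever_grip (a point): On the axis of the lever's grip, 92 mm behind its rivet, 12 mm above the underside. Here the handles are 69 mm apart outside at the start. Squeezing is light till both pads touch; then resistance climbs to a peak (13 to 27 N here; it varies with the spindle's setting, which is not known), gives as the toggle passes its straight line, and the lever stops dead, locked.
- pliers_mouth (a point): Middle of the open mouth, between two facing 19 mm discs of soft rubber (the pads): at (75, -9.5, 12) mm in the pliers' frame and fixed to that body. The open mouth is 31 to 34 mm wide, across y.
- fixed_pad (a point): Nominal centre of the face of the fixed arm's pad, at (75, 8, 12) mm in the pliers' frame and fixed to that body; the face looks to -y. The pad sits on a threaded spindle and really stands up to 2 mm farther in or out along y; its knurled end sticks out of the arm to y = 72 mm.
- rail: Fixed wooden rail on edge, 12 mm thick, 28 mm high, its far end held between brown blocks (73 x 80 x 40 mm) screwed to the bench. Origin: at its free end, on the bench, in the plane of the face that the strip goes against. x along the rail from free end to blocks, y away from the strip: the rail fills y = 0 to 12 mm; 122 mm of it stand free.
- strip: Loose wooden strip 120 x 12 x 28 mm, 60 g, on edge beside the rail at its -y side with a gap of 1.5 to 3 mm, far end near the block. Origin: centre of its underside; x along its length, as the rail's.
- rail_end (a point): Centre of the rail's free end face, 14 mm above the bench; axes as the rail's.
- strip_end (a point): Centre of the strip's free end face, 14 mm above the bench; axes as the strip's.
- tape_measure: Yellow tape measure standing right of the rail, 35 x 84 x 64 mm. Bystander. Origin: centre of its underside.
- pencil: Flat red carpenter's pencil, 170 x 11 x 8 mm, lying along the left edge of the bench. Bystander. Origin: centre of its underside.

How it is judged:
On the way, in this order (a step that is already met when the one before it is completed fails the run):
1. the open pliers are over the ends of rail and strip, pads at least 10 mm in from the rail's end, not yet clamping (x of pliers_mouth in the frame of rail above 0.01 m and y of pliers_mouth in the frame of rail between -0.02 and 0.02 m and contact force between pliers and strip below 15 N), for 0.2 s.
2. the pads squeeze the strip and the rail together with more than 15 N (contact force between pliers and strip above 15 N and contact force between pliers and rail above 15 N), for 0.2 s.
At the end, for the whole second after the job is handed in: The pliers hold by themselves: pads press strip and rail with over 15 N each, at least 10 mm in from the rail's end; strip upright, its end within 4 mm of flush with the rail's and under 1 mm off its face; pliers flat (0.15 rad), all at rest (all of step 2 and x of fixed_pad in the frame of rail above 0.01 m and x of strip_end in the frame of rail between -0.004 and 0.004 m and y of strip_end in the frame of rail above -0.007 m and angle between the z axis of strip and the z axis of rail, either way round below 0.1 rad and angle between pliers's own z axis and vertical below 0.15 rad and linear speed of each of pliers, strip below 0.01 m/s); the robot touches nothing.
It fails at once if more than 40 N of the fingers on the lever handle (contact force between the fingers and pliers_lever above 40 N).
It fails at once if the strip is knocked over (angle between strip's own z axis and vertical above 0.5 rad).
It fails at once if the tape measure or the pencil moved by more than 30 mm (distance of any of tape_measure, pencil from where it was at the start of the episode above 0.03 m).
It also fails if it takes over 61 s, if anything falls off the work surface, if the arm or the gripper's body presses on something with over 40 N, if the wrist force passes 120 N, or if a joint passes its speed limit or range.

## Robot

A 6-joint arm with a two-finger parallel gripper is mounted at the origin on the work surface; the furniture and walls round the work are solid. World frame = base frame: x ahead of the robot, y to its left, z up, the work surface at z = 0. Lengths are in m, angles in rad, forces in N, time in s.
With the tool pointing down it reaches from about 0.275 to 0.825 m from the base axis. Payload 4.9 kg.
Tool frame: the origin (TCP) lies midway between the tips of the shut fingers; the grasp point (between the pads) lies 19 mm behind it (pinch_z is the z of the grasp point in the tool frame, in m); z points along the fingers, y is the line along which they close (so a half turn about z gives the same grasp; the last joint's range is limited). The gripper opens to 85 mm and grips with 20 to 120 N. Pads are 22 mm wide; open, the fingers measure 114 mm over their backs; the gripper's body (76 mm by 85 mm) begins 54 mm behind the grasp point. The pads swing forward as they close: fully open they stand 13 mm farther back than shut.
Start: joints at [0.972, 0.326, -0.193, 1.052, 0, 1.437], TCP at [0.247, 0.492, 0.231] pointing down, gripper open.
Joint ranges: [-2.65, 2.65], [-0.97, 1.79], [-1.3, 1.35], [-1.93, 2.1], [-1.47, 1.37], [-3.14, 3.14]. Speed limits (rad/s): [2.57, 2.57, 3.14, 3.14, 3.14, 3.14].

## Interface

Orientations are given as a rotation vector (axis times angle).
In Python, from workcell import * gives the robot as it stands. The module is installed in compiled form; this text tells all that it offers. Calls block until the motion is done:
- move_pose(position, orientation): joint-space move of the TCP to a pose.
- line_to(position, rate=0.15, ori=None): straight line of the TCP; ori=None keeps the orientation; rate is the mean speed in m/s.
- move_j(angles): joint-space move.
- grip(opening, force=None): finger opening in m; force is the grip in N (None keeps the last); returns when the fingers have stopped.
- hold(seconds).
- solve_ik(position, orientation): joint angles nearest the present ones, or None.
- get_state(): the state.
- snapshot(name): name is "side" or "top" or "wrist"; returns a dict with "frame" (480x640x3 uint8, red, green, blue), "fx", "fy", "cx", "cy" (pixels), "extrinsics" (4x4, takes a point from camera to world coordinates). Camera axes: x right, y down, z forward; pixel columns grow to the right and rows downward; lengths in m; the calibration is good to about 2 mm. A picture is of the moment at which its call begins. There is no depth.
A pose or a line that the arm cannot do raises IKError and nothing moves.
- job_done(): hands the job in; it is judged then, once.
The state is a dict: "clock": time; "joint_positions": joint angles; "qvel": joint speeds; "effort": joint torques, N m; "tool_pos": TCP position; "tool_rot": TCP orientation; "force": force on the tool from outside, world axes, zero at the start; "wrist_torque": the same for the moment, N m; "grip_width": finger opening in m; "gripper_force": force on a finger pad.
Only numpy, scipy, OpenCV 4.12 (cv2) and the standard library are available. Lean on these libraries where they do the work, as an engineer would, in place of code of your own. Each camera call takes 0.05 s, during which the arm holds its last target. There are 200 camera calls.

## Working session

There is one attempt and no reset: what is moved stays moved. The work goes in short steps, each a Python script; the robot and the scene stay as the last script left them, time stands still between calls to the robot, and variables do not carry over. Pictures are saved under pics/ and viewed, at most 11 in all, crops included, and the job is handed in when it is done.

```bash
mkdir -p pics
python3 - <<'E'
from workcell import *
import cv2, numpy as np
for n in ["top","side"]:
    s=snapshot(n); cv2.imwrite(f"pics/{n}0.png",s["frame"][:,:,::-1]); np.savez(f"{n}0.npz",**s)
    print(n,s["fx"],s["cx"],s["cy"],s["extrinsics"].round(3).tolist() if hasattr(s["extrinsics"],"round") else s["extrinsics"])
print(get_state())
E
```

```text
top 501.2256397901045 324.2204612167943 242.31721325915458 [[0.001, -0.986, 0.168, 0.454], [-1.0, 0.001, 0.01, -0.013], [-0.01, -0.168, -0.986, 0.87], [0.0, 0.0, 0.0, 1.0]]
side 569.49605711297 318.1811573537936 234.67339799349185 [[0.044, -0.884, 0.465, 0.186], [-0.999, -0.044, 0.01, -0.016], [0.011, -0.465, -0.885, 0.82], [0.0, 0.0, 0.0, 1.0]]
{'clock': 0.1, 'joint_positions': array([ 9.71788524e-01,  3.26882116e-01, -1.93475996e-01,  1.05201209e+00,
       -3.59654590e-05,  1.43660148e+00]), 'qvel': array([-0.00037876, -0.00042155,  0.00176371, -0.00075738,  0.00163342,
       -0.00028467]), 'effort': array([ 4.41252605e-04, -4.44237399e+01,  2.63039517e+01,  7.81895622e-03,
       -1.15577468e-04, -1.98444440e-06]), 'tool_pos': array([0.24623961, 0.49121286, 0.23057641]), 'tool_rot': array([-7.23449080e-01, -3.05661365e+00,  2.32781276e-03]), 'force': array([0.36705347, 0.09496397, 0.81567861]), 'wrist_torque': array([-0.01574388, -0.00041293,  0.04933514]), 'gripper_force': 0.0, 'grip_width': 0.08574208742762723}
```

View pics/top0.png

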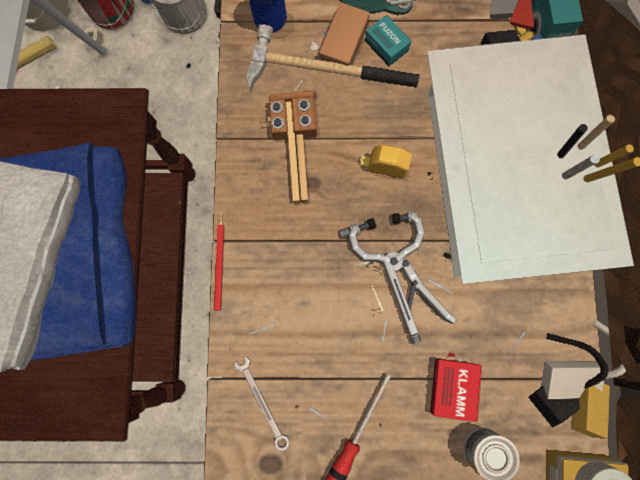

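View pics/side0.png

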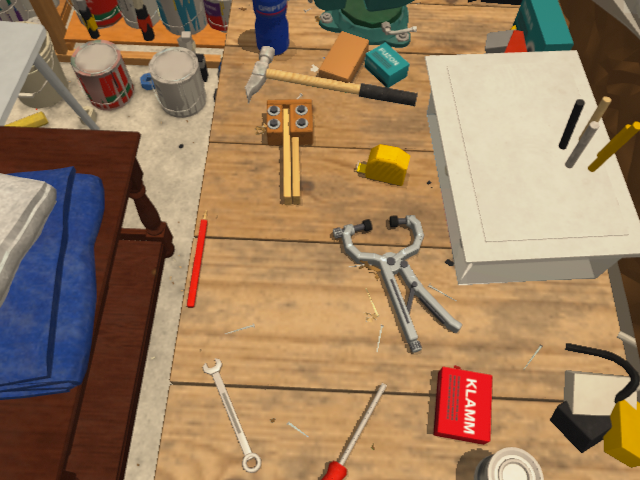

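Top view: rail and strip at about (298,200), with the strip on the right. The pliers' rivet is near (393,262), the screw handle's knob near (415,340), the lever to its right, and the tape at (388,160). Next I'll measure by masks.

```bash
cat > h.py <<'E'
import numpy as np, cv2
def cast(s,uv,z):
    E=np.array(s["extrinsics"]); uv=np.atleast_2d(uv).astype(float)
    d=np.c_[(uv[:,0]-s["cx"])/s["fx"],(uv[:,1]-s["cy"])/s["fy"],np.ones(len(uv))]@E[:3,:3].T
    o=E[:3,3]; return o+d*((z-o[2])/d[:,2])[:,None]
def proj(s,P):
    E=np.array(s["extrinsics"]); q=(np.atleast_2d(P)-E[:3,3])@E[:3,:3]
    return np.c_[q[:,0]/q[:,2]*s["fx"]+s["cx"],q[:,1]/q[:,2]*s["fy"]+s["cy"]]
E
python3 - <<'E'
from h import *
out=[]
for n in ["top","side"]:
    s=np.load(f"{n}0.npz"); f=s["frame"]; hsv=cv2.cvtColor(f,cv2.COLOR_RGB2HSV)
    g=((hsv[...,1]<45)&(hsv[...,2]>70)).astype(np.uint8); g[:200]=0;g[360:]=0;g[:,:325]=0;g[:,470:]=0
    k,l,st,c=cv2.connectedComponentsWithStats(g); i=1+np.argmax(st[1:,4]); print(n,st[i])
    m=l==i
    # screw handle axis: rows band between rivet & knob, leftmost run per row
    pts=[]
    for r in range(285,328,4):
        x=np.where(m[r])[0]; runs=np.split(x,np.where(np.diff(x)>1)[0]+1); pts.append((runs[0].mean(),r)); print(r,[(a[0],a[-1]) for a in runs])
    W=cast(s,pts,0.020); v=cv2.fitLine(W[:,:2].astype(np.float32),cv2.DIST_L2,0,.01,.01).ravel(); print("line",v, np.arctan2(v[1],v[0]))
    c=cv2.resize(f[80:360,265:465],None,fx=2,fy=2,interpolation=cv2.INTER_CUBIC); out.append(c)
cv2.imwrite("pics/crop.png",np.hstack(out)[:,:,::-1])
E
```

```text
top [ 340  212  117  132 2594]
285 [(np.int64(392), np.int64(400)), (np.int64(414), np.int64(423))]
289 [(np.int64(393), np.int64(401)), (np.int64(412), np.int64(414)), (np.int64(418), np.int64(427))]
293 [(np.int64(395), np.int64(403)), (np.int64(411), np.int64(413)), (np.int64(421), np.int64(430))]
297 [(np.int64(395), np.int64(404)), (np.int64(410), np.int64(412)), (np.int64(425), np.int64(434))]
301 [(np.int64(398), np.int64(406)), (np.int64(409), np.int64(411)), (np.int64(428), np.int64(438))]
305 [(np.int64(399), np.int64(410)), (np.int64(433), np.int64(441))]
309 [(np.int64(401), np.int64(409)), (np.int64(437), np.int64(445))]
313 [(np.int64(402), np.int64(410)), (np.int64(439), np.int64(449))]
317 [(np.int64(404), np.int64(412)), (np.int64(444), np.int64(455))]
321 [(np.int64(405), np.int64(413)), (np.int64(450), np.int64(455))]
325 [(np.int64(407), np.int64(415))]
line [ 0.9424918   0.33422923  0.49125534 -0.13769433] 0.3407873
side [ 333  215  128  137 3276]
285 [(np.int64(386), np.int64(396)), (np.int64(408), np.int64(409)), (np.int64(413), np.int64(421))]
289 [(np.int64(3
[... 199 characters left out ...]
4(421), np.int64(432))]
301 [(np.int64(392), np.int64(403)), (np.int64(408), np.int64(411)), (np.int64(425), np.int64(425)), (np.int64(427), np.int64(436))]
305 [(np.int64(394), np.int64(405)), (np.int64(407), np.int64(410)), (np.int64(428), np.int64(439))]
309 [(np.int64(395), np.int64(409)), (np.int64(432), np.int64(443))]
313 [(np.int64(397), np.int64(408)), (np.int64(436), np.int64(447))]
317 [(np.int64(398), np.int64(409)), (np.int64(440), np.int64(451))]
321 [(np.int64(400), np.int64(410)), (np.int64(443), np.int64(444)), (np.int64(446), np.int64(456))]
325 [(np.int64(401), np.int64(412)), (np.int64(445), np.int64(460))]
line [ 0.94341385  0.33161765  0.49405906 -0.13294485] 0.33801773
```

View pics/crop.png

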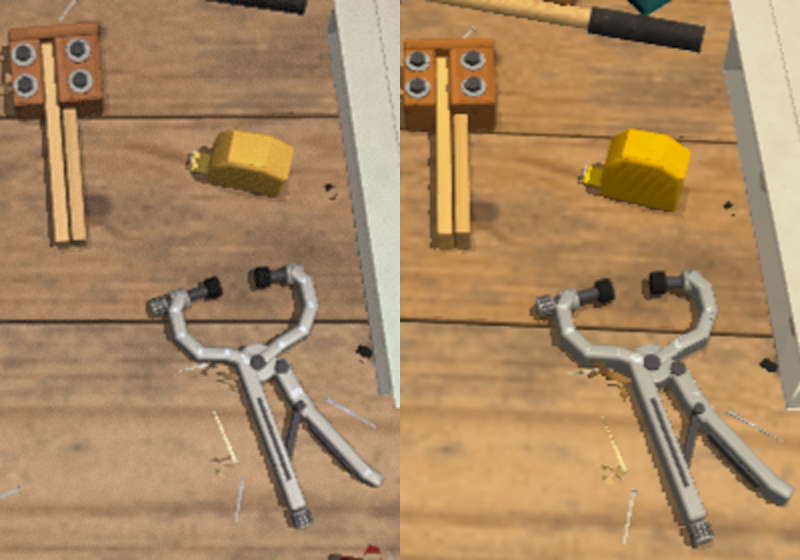

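```bash
cat >> h.py <<'E'
from scipy.spatial.transform import Rotation as Ro
def ori(yaw,s=1):
    y=s*np.array([-np.sin(yaw),np.cos(yaw),0]); z=np.array([0,0,-1.]); return Ro.from_matrix(np.c_[np.cross(y,z),y,z]).as_rotvec()
def fr(p,yaw,xy):
    c,q=np.cos(yaw),np.sin(yaw); return np.array([p[0]+c*xy[0]-q*xy[1],p[1]+q*xy[0]+c*xy[1]])
E
python3 - <<'E'
from h import *
from workcell import *
s=np.load("top0.npz"); q=np.load("side0.npz")
print("rivet top",cast(s,[[394,261]],.022),"side",cast(q,[[390.5,261.5]],.022))
print("knob top",cast(s,[[416,342]],.012),"side",cast(q,[[415.5,349]],.012))
print("rail end corners z28 top",cast(s,[[291.8,201],[300,201],[301,200],[307.5,199.5]],.028)[:,:2].round(4).tolist())
print("far rail/strip", cast(s,[[288.5,103],[299,136]],.028)[:,:2])
for sg in (1,-1):
    print(sg,solve_ik([.42,-.15,.1],ori(.34,sg)),solve_ik([.42,-.15,.1],ori(.1,sg)))
print(ori(.34,1))
E
```

```text
rivet top [[ 0.56545105 -0.12339719  0.022     ]] side [[ 0.5639708  -0.12096122  0.022     ]]
knob top [[ 0.42995054 -0.15848544  0.012     ]] side [[ 0.43011173 -0.15645296  0.012     ]]
rail end corners z28 top [[0.6692, 0.0515], [0.6692, 0.0373], [0.671, 0.0356], [0.6719, 0.0244]]
far rail/strip [[0.84961377 0.0595711 ]
 [0.78743041 0.04017528]]
1 [-5.08811414e-01  2.82839126e-01 -6.38153325e-01  6.49803876e-01
 -4.44089210e-16 -8.48811414e-01] [-5.08811414e-01  2.82839126e-01 -6.38153325e-01  6.49803876e-01
 -4.44089210e-16 -6.08811414e-01]
-1 [-5.08811414e-01  2.82839126e-01 -6.38153325e-01  6.49803876e-01
 -4.44089210e-16  2.29278124e+00] [-5.08811414e-01  2.82839126e-01 -6.38153325e-01  6.49803876e-01
 -4.44089210e-16  2.53278124e+00]
[ 0.53150202 -3.09630586 -0.        ]
```

Run:
```python
from h import *
from workcell import *
o=ori(.337); p=fr((.5648,-.1222),.337,(-.108,.010)); print(p)
grip(.036,50)
move_pose([*p,.12],o)
line_to([*p,.045],.2)
s=snapshot("wrist"); np.savez("w1.npz",**s); cv2.imwrite("pics/w1.png",s["frame"][:,:,::-1])
line_to([*p,.003],.06)
t=get_state(); print(t["clock"],t["tool_pos"],t["force"])
grip(0.005,50); t=get_state(); print(t["clock"],t["grip_width"],t["gripper_force"],t["tool_pos"],t["force"])
for n in ["top","side"]:
    s=snapshot(n); np.savez(f"{n}1.npz",**s); cv2.imwrite(f"pics/{n}1.png",s["frame"][:,:,::-1])
```

```text
[ 0.45956833 -0.14847348]
4.4917 [ 0.45964786 -0.14852482  0.00300538] [1.03943541 0.61494622 0.23931304]
4.8167 0.012985502137991453 49.417644739151 [ 0.45985682 -0.14855717  0.00347029] [-1.12351936  0.03405751  3.33928156]
```

View pics/w1.png

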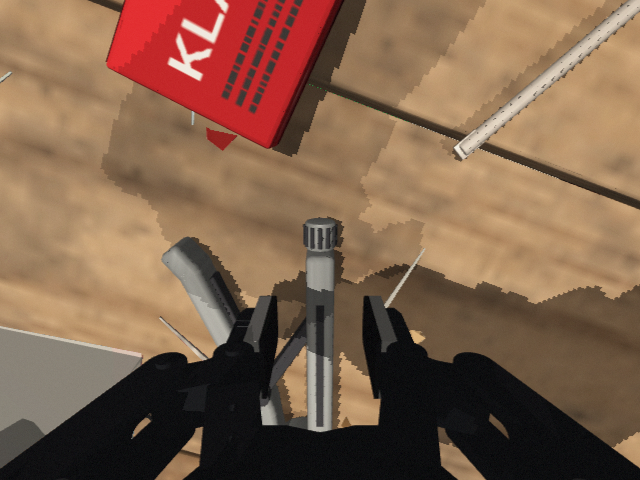

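The screw handle is centred between the fingers and held (13 mm wide). Now the rail and strip edges and the pads.

Run:
```python
from h import *
out=[]
for n in ["top","side"]:
    s=np.load(f"{n}1.npz"); f=s["frame"].astype(int); x0=270; 
    print(n)
    for r in (150,160,170,180,190,196):
        print(r,f[r,284:312].sum(1).tolist())
    out.append(cv2.resize(s["frame"][150:250,270:430],None,fx=5,fy=5,interpolation=cv2.INTER_NEAREST)[:300] if 0 else cv2.resize(s["frame"][150:250,270:430],None,fx=4.9,fy=3,interpolation=cv2.INTER_CUBIC))
cv2.imwrite("pics/c2.png",np.vstack(out)[:,:,::-1])
```

```text
top
150 [481, 434, 261, 239, 285, 474, 605, 597, 595, 601, 604, 552, 210, 333, 536, 543, 554, 570, 578, 532, 352, 354, 389, 422, 419, 425, 410, 407]
160 [430, 441, 401, 235, 222, 388, 581, 592, 594, 590, 602, 585, 458, 218, 377, 554, 551, 548, 575, 579, 523, 316, 333, 378, 432, 415, 433, 435]
170 [445, 443, 390, 256, 244, 241, 387, 596, 588, 584, 600, 604, 577, 328, 252, 445, 547, 559, 570, 583, 586, 518, 324, 388, 456, 445, 447, 450]
180 [427, 446, 450, 387, 245, 220, 256, 429, 601, 598, 594, 597, 608, 564, 267, 311, 530, 555, 571, 578, 575, 553, 436, 234, 241, 281, 293, 279]
190 [465, 439, 442, 433, 395, 232, 221, 302, 492, 588, 585, 598, 609, 624, 560, 221, 349, 558, 581, 566, 572, 579, 536, 343, 319, 316, 354, 325]
196 [395, 389, 421, 442, 390, 248, 247, 253, 429, 603, 600, 589, 603, 613, 570, 331, 296, 510, 573, 568, 574, 576, 575, 511, 336, 411, 459, 475]
side
150 [424, 425, 425, 425, 423, 423, 423, 426, 426, 425, 427, 430, 426, 429, 426, 429, 427, 427, 429, 427, 427, 428, 427, 430, 430, 429, 431, 431]
160 [420, 422, 419, 421, 421, 422, 421, 422, 423, 423, 424, 424, 426, 422, 425, 425, 425, 426, 425, 423, 426, 427, 425, 425, 427, 424, 424, 425]
170 [413, 415, 416, 416, 414, 416, 416, 417, 416, 418, 417, 418, 417, 418, 418, 419, 418, 421, 422, 419, 420, 421, 419, 422, 419, 421, 420, 420]
180 [407, 406, 407, 410, 410, 410, 413, 410, 410, 411, 411, 411, 412, 410, 413, 410, 412, 410, 410, 411, 414, 417, 414, 414, 417, 414, 417, 416]
190 [403, 402, 403, 404, 403, 406, 405, 404, 406, 407, 407, 408, 404, 407, 405, 407, 406, 406, 405, 406, 408, 405, 406, 407, 410, 411, 410, 412]
196 [399, 398, 400, 402, 402, 402, 401, 401, 399, 402, 401, 401, 402, 404, 403, 406, 406, 405, 406, 403, 405, 408, 407, 407, 404, 407, 407, 406]
```

View pics/c2.png

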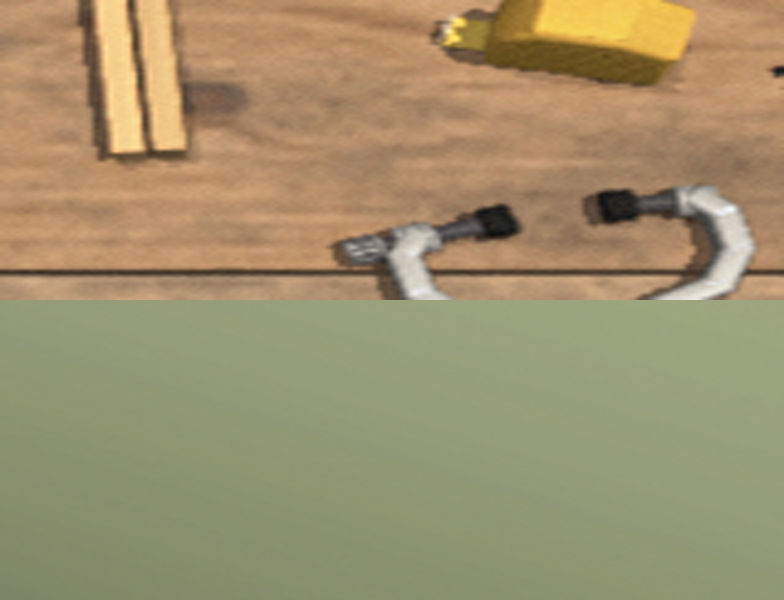

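```bash
cat > m.py <<'E'
from h import *
s=np.load("top1.npz"); f=s["frame"].astype(float).sum(2)
rows=np.arange(145,197); E=[]
def edge(a,t=450): # subpixel crossings of threshold
    i=np.where((a[:-1]-t)*(a[1:]-t)<0)[0]; return i+(t-a[i])/(a[i+1]-a[i])
L=[]
for r in rows:
    e=edge(f[r,283:314])+283
    p=[290.5,296.8,299.6,305.4]; p=[q+(r-172)*.08 for q in p]
    L.append([e[np.argmin(abs(e-q))] if len(e) and min(abs(e-q))<2 else np.nan for q in p])
L=np.array(L)
for j,nm in enumerate(["rail out","rail in","strip in","strip out"]):
    k=~np.isnan(L[:,j]); W=cast(s,np.c_[L[k,j],rows[k]],.028)
    c=np.polyfit(W[:,0],W[:,1],1); res=np.std(np.polyval(c,W[:,0])-W[:,1]); print(nm,k.sum(),"slope",c[0].round(4),"y at x=.67",np.polyval(c,.67).round(4),"at .70",np.polyval(c,.70).round(4),res.round(5))
for c0,nm in ((295.5,"rail"),(303.5,"strip")):
    col=f[190:212,int(c0)-1:int(c0)+3].mean(1); e=edge(col,480)+190; print(nm,"end row",e,cast(s,[[c0,x] for x in e],.028)[:,:2])
g=s["frame"].max(2)
m=(g<60).astype(np.uint8); m[:,:355]=0;m[:,410:]=0;m[:210]=0;m[235:]=0
k,l,st,ce=cv2.connectedComponentsWithStats(m); print(st[1:].tolist(),ce[1:].round(1).tolist())
t=np.array([.45986,-.14856]); 
for nm,p in (("fix face",(.183,-.002)),("fix mid",(.183,.0015)),("spindle end",(.183,.062)),("jaw face",(.183,-.035))):
    w=fr(t,.337,p); print(nm,w,proj(s,[[*w,.012],[*w,.0215]]).round(1).tolist())
E
python3 m.py
```

```text
rail out 52 slope 0.0832 y at x=.67 0.0503 at .70 0.0528 0.00019
rail in 52 slope 0.0827 y at x=.67 0.0391 at .70 0.0415 0.00022
strip in 52 slope 0.0776 y at x=.67 0.0353 at .70 0.0377 0.00022
strip out 52 slope 0.0826 y at x=.67 0.0243 at .70 0.0268 0.00029
rail end row [200.02963776] [[0.67094441 0.04510706]]
strip end row [199.1411215] [[0.67250566 0.03128082]]
[[392, 214, 9, 10, 75], [367, 219, 9, 10, 67], [403, 220, 1, 1, 1], [405, 220, 2, 1, 2]] [[395.5, 218.3], [370.7, 223.7], [403.0, 220.0], [405.5, 220.0]]
fix face [ 0.63322773 -0.08993721] [[373.2, 223.2], [373.7, 222.1]]
fix mid [ 0.63207043 -0.08663408] [[371.3, 223.9], [371.8, 222.8]]
spindle end [ 0.61206566 -0.02953715] [[338.6, 235.2], [338.7, 234.2]]
jaw face [ 0.64413942 -0.12108099] [[391.0, 217.1], [391.6, 215.9]]
```

```bash
cat > st.py <<'E'
from h import *
from workcell import *
R0=np.array([.671,.0388]); A=.0826
def tcp(mx,my): return fr(R0,A,(mx-.183,my+.0195))
def log(k=""):
    t=get_state(); print(k,round(t["clock"],2),t["tool_pos"].round(4),"F",t["force"].round(1),"w",round(t["grip_width"],4),"gf",round(t["gripper_force"],1)); return t
E
python3 - <<'E'
from st import *
t=log(); z=t["tool_pos"][2]
p=tcp(-.025,-.0015); print(p)
line_to([*p,.0035],.06,ori(A)); log("staged")
s=snapshot("top"); np.savez("top2.npz",**s)
cv2.imwrite("pics/c3.png",cv2.resize(s["frame"][140:290,240:440],None,fx=4,fy=4,interpolation=cv2.INTER_CUBIC)[:,:,::-1])
g=s["frame"].max(2); m=(g<60).astype(np.uint8); m[:,:270]=0;m[:,340:]=0;m[:195]=0;m[235:]=0
k,l,st,ce=cv2.connectedComponentsWithStats(m); print(st[1:].tolist(),ce[1:].round(1).tolist())
for nm,q in (("fix face",(.183,-.002)),("jaw face",(.183,-.035)),("knob",(.183,.062))):
    w=fr(p,A,q); print(nm,w,proj(s,[[*w,.012],[*w,.0215]]).round(1).tolist())
E
```

```text
4.92 [ 0.4599 -0.1486  0.0035] F [-1.3  0.8  5.4] w 0.013 gf 49.6
[0.46222405 0.03957736]
staged 8.2 [0.4622 0.0395 0.0035] F [-0.2 -4.5  3.1] w 0.0129 gf 49.3
[[282, 212, 12, 11, 76], [312, 213, 9, 11, 67], [280, 219, 1, 1, 1], [322, 221, 4, 2, 4]] [[289.6, 217.0], [315.6, 218.0], [280.0, 219.0], [323.5, 221.2]]
fix face [0.64476514 0.0526828 ] [[291.6, 216.8], [291.2, 215.7]]
jaw face [0.64748784 0.01979531] [[310.4, 215.3], [310.2, 214.1]]
knob [0.63948475 0.11646459] [[255.2, 219.8], [254.4, 218.7]]
```

View pics/c3.png

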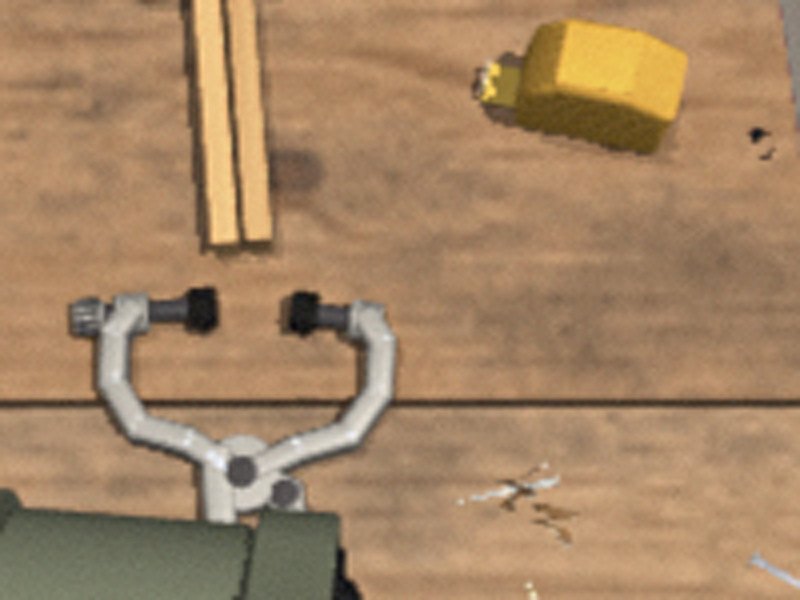

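The fixed pad's face is at px 294.2 and the jaw's at about 312.5, row 217. That puts the mouth about 2.7 mm too far right, consistent with a 0.015 rad yaw slip in the grip. I'll turn the tool by that much and check again just before entry.

Run:
```python
from st import *
p=tcp(-.025,-.0015); line_to([*p,.0035],.03,ori(A+.015)); 
p=tcp(-.014,-.0015); line_to([*p,.0035],.03,ori(A+.015)); log("pre")
s=snapshot("top"); np.savez("top3.npz",**s)
cv2.imwrite("pics/c4.png",cv2.resize(s["frame"][180:240,250:340],None,fx=8,fy=8,interpolation=cv2.INTER_CUBIC)[:,:,::-1])
for r in (207,209,211,213): print(r,s["frame"][r,284:324].max(1).tolist() if 0 else s["frame"][r,284:324].astype(int).sum(1).tolist())
def rf(uv,z):
    w=cast(s,uv,z)[:,:2]-R0; c,q=np.cos(A),np.sin(A); return np.c_[c*w[:,0]+q*w[:,1],-q*w[:,0]+c*w[:,1]]
print(rf([[294,210],[312,210]],.0215), "per px",rf([[295,210]],.0215)-rf([[294,210]],.0215))
```

```text
pre 9.02 [0.4626 0.0399 0.0032] F [-24.7  -7.5  35. ] w 0.013 gf 54.0
207 [403, 395, 397, 403, 407, 416, 403, 402, 410, 406, 415, 398, 412, 409, 431, 435, 421, 414, 423, 449, 412, 425, 432, 435, 431, 430, 433, 416, 425, 425, 420, 424, 411, 417, 423, 403, 413, 420, 444, 431]
209 [408, 407, 421, 425, 426, 438, 448, 426, 422, 418, 413, 428, 417, 420, 417, 417, 416, 411, 400, 399, 407, 403, 386, 403, 394, 409, 399, 397, 403, 397, 403, 405, 407, 408, 405, 415, 416, 438, 427, 423]
211 [408, 381, 381, 400, 377, 313, 314, 351, 420, 426, 411, 415, 401, 405, 410, 423, 409, 418, 429, 431, 420, 403, 418, 430, 424, 421, 430, 417, 404, 413, 419, 420, 400, 402, 421, 426, 424, 429, 433, 438]
213 [345, 127, 82, 65, 72, 100, 82, 146, 314, 434, 438, 418, 446, 430, 429, 424, 432, 423, 438, 445, 439, 423, 454, 451, 405, 276, 226, 114, 85, 65, 89, 91, 92, 172, 351, 450, 452, 460, 460, 440]
[[-0.01537924  0.0104777 ]
 [-0.01799721 -0.02067899]] per px [[-0.0001455  -0.00173155]]
```

View pics/c4.png

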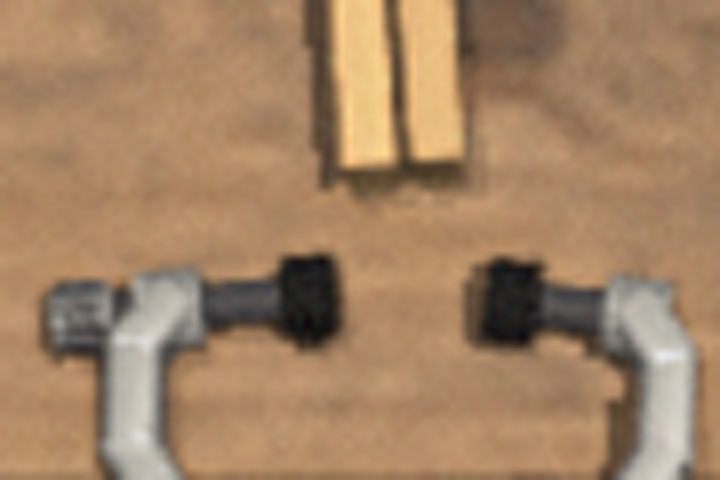

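Run:
```python
from st import *
log("now"); hold(.3); t=log("later"); print(tcp(-.014,-.0015), Ro.from_rotvec(t["tool_rot"]).as_matrix().round(4).tolist(), t["wrist_torque"], t["joint_positions"].round(3))
print(solve_ik([*tcp(-.014,-.0015),.0035],ori(A+.015)))
s=snapshot("side"); cv2.imwrite("pics/s2.png",s["frame"][:,:,::-1])
s=snapshot("wrist"); cv2.imwrite("pics/w2.png",s["frame"][:,:,::-1])
```

```text
now 9.07 [0.4626 0.0399 0.0032] F [-24.3  -9.   34.2] w 0.0127 gf 54.0
later 9.37 [0.4626 0.0399 0.0032] F [-24.8  -7.5  35.1] w 0.0131 gf 54.0
[0.47318655 0.04048493] [[-0.9951, -0.0973, -0.0178], [-0.0973, 0.9953, -0.0028], [0.018, -0.0011, -0.9998]] [-1.67667753  4.60955195 -0.22528646] [-0.07   0.481 -0.663  0.444 -0.004 -0.168]
[-0.07025194  0.48457018 -0.65505694  0.4311692   0.         -0.16785194]
```

View pics/w2.png

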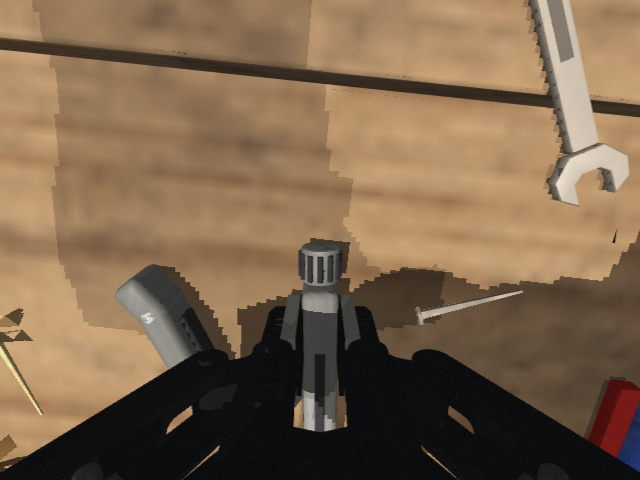

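Picture: the handle is still properly held and nothing is in the way. The tool is tilted 0.018 rad with Fz 35 and Fx −25, so the fingertips are probably digging into the bench. I'll release, regrip 4 mm higher and go on.

Run:
```python
from st import *
p=tcp(-.025,-.0015)
line_to([*p,.0045],.02,ori(A+.015)); log("back")
grip(.034,50); log("open")
line_to([*p,.008],.03,ori(A+.015)); log("up")
grip(.005,50); log("grip")
for mx in (-.022,-.018,-.014):
    q=tcp(mx,-.0015); line_to([*q,.008],.03,ori(A+.015)); t=log(mx)
    if abs(t["force"][0])>15: break
s=snapshot("top"); np.savez("top4.npz",**s)
for r in (205,207,209,211,213): print(r,s["frame"][r,284:324].astype(int).sum(1).tolist())
```

```text
back 10.17 [0.4617 0.0402 0.0041] F [-1.5  1.6 -4.7] w 0.0127 gf 48.7
open 10.5 [0.4629 0.0395 0.0048] F [-0.4 -0.   0.2] w 0.0339 gf 0.0
up 10.77 [0.4626 0.0396 0.0084] F [ 1.   0.4 -0.2] w 0.034 gf 0.0
grip 11.07 [0.4623 0.0397 0.0082] F [-0.9 -0.2  5. ] w 0.0128 gf 49.7
-0.022 11.32 [0.4623 0.0397 0.0082] F [-8.2 -0.5 15.1] w 0.0128 gf 51.1
-0.018 11.61 [0.4622 0.0398 0.0081] F [-16.7  -2.3  27.9] w 0.0126 gf 52.8
205 [411, 400, 387, 392, 418, 406, 418, 400, 395, 410, 394, 346, 351, 362, 378, 381, 385, 386, 413, 439, 404, 385, 404, 460, 464, 459, 462, 461, 453, 430, 433, 432, 419, 417, 405, 417, 408, 417, 411, 413]
207 [390, 396, 402, 407, 415, 405, 400, 413, 406, 409, 411, 410, 411, 404, 429, 421, 425, 432, 433, 425, 430, 428, 429, 431, 438, 436, 432, 430, 436, 423, 430, 417, 419, 418, 411, 403, 423, 423, 437, 429]
209 [406, 417, 411, 425, 416, 435, 435, 427, 439, 422, 421, 419, 418, 408, 403, 415, 413, 412, 399, 409, 392, 388, 397, 393, 392, 396, 386, 404, 401, 398, 399, 407, 404, 404, 405, 417, 425, 422, 425, 419]
211 [413, 393, 401, 417, 400, 407, 422, 433, 439, 427, 419, 411, 401, 402, 418, 409, 410, 426, 423, 420, 433, 417, 412, 430, 418, 421, 431, 403, 430, 449, 436, 419, 410, 417, 411, 433, 428, 440, 426, 431]
213 [168, 93, 85, 84, 72, 92, 236, 431, 437, 437, 436, 424, 430, 423, 433, 426, 433, 428, 446, 437, 444, 439, 448, 446, 437, 384, 184, 98, 117, 142, 153, 164, 273, 422, 458, 450, 450, 449, 430, 448]
```

It isn't the bench or an obstacle. Pushing forward makes the compliant arm press down (Fz about 1.7·Fx), and friction self-locks. I'll take the weight off by commanding z about 2 mm up while advancing.

Run:
```python
from st import *
q=tcp(-.025,-.0015); line_to([*q,.008],.03,ori(A+.015)); log("back")
line_to([*q,.011],.03); log("lift")
for mx in (-.022,-.018,-.014):
    q=tcp(mx,-.0015); line_to([*q,.011],.03,ori(A+.015)); t=log(mx)
    if abs(t["force"][0])>15: break
s=snapshot("top"); np.savez("top4.npz",**s)
for r in (205,207,209,211,213): print(r,s["frame"][r,284:324].astype(int).sum(1).tolist())
```

```text
back 12.04 [0.4621 0.0398 0.0082] F [-1.8  2.   7.5] w 0.0125 gf 50.1
lift 12.29 [0.4618 0.0396 0.0105] F [ 1.3  0.5 -3.6] w 0.0126 gf 48.7
-0.022 12.54 [0.4647 0.0398 0.0106] F [-0.6  0.6 -4.2] w 0.0129 gf 48.8
-0.018 12.82 [0.4698 0.0401 0.011 ] F [-0.4 -0.5 -4.3] w 0.0124 gf 48.7
-0.014 13.11 [0.4739 0.0404 0.0111] F [ 1.  -0.8 -5.3] w 0.0126 gf 48.7
205 [388, 385, 386, 385, 388, 393, 395, 410, 407, 399, 388, 366, 346, 373, 382, 395, 393, 388, 410, 439, 405, 389, 407, 457, 463, 462, 431, 424, 424, 436, 419, 430, 430, 427, 416, 414, 405, 400, 417, 411]
207 [127, 80, 72, 86, 75, 64, 149, 300, 409, 413, 410, 404, 412, 410, 422, 421, 429, 418, 420, 432, 440, 438, 442, 443, 419, 360, 181, 81, 86, 110, 96, 97, 223, 359, 417, 419, 425, 435, 426, 438]
209 [102, 106, 82, 100, 85, 104, 110, 234, 387, 438, 412, 409, 413, 428, 415, 402, 405, 413, 400, 394, 389, 406, 393, 343, 227, 184, 99, 115, 116, 115, 89, 83, 126, 249, 317, 318, 346, 396, 406, 344]
211 [153, 74, 103, 94, 107, 86, 78, 225, 390, 441, 405, 404, 400, 402, 413, 417, 412, 431, 418, 426, 429, 418, 384, 253, 217, 170, 108, 108, 103, 99, 86, 117, 164, 242, 248, 226, 219, 217, 220, 192]
213 [128, 109, 98, 98, 113, 81, 94, 231, 369, 396, 439, 442, 438, 426, 428, 440, 435, 443, 427, 445, 447, 447, 403, 258, 226, 133, 97, 90, 99, 116, 89, 85, 159, 223, 219, 215, 228, 222, 228, 205]
```

Run:
```python
from st import *
for mx in (-.006,.002,.010,.017,.024,.031):
    q=tcp(mx,-.002); line_to([*q,.011],.03,ori(A+.015)); t=log(mx)
    if max(abs(t["force"][:2]))>10: print("STOP"); break
s=snapshot("top"); np.savez("top5.npz",**s)
cv2.imwrite("pics/c5.png",cv2.resize(s["frame"][150:240,250:350],None,fx=6,fy=6,interpolation=cv2.INTER_CUBIC)[:,:,::-1])
```

```text
-0.006 13.57 [0.4819 0.0406 0.0111] F [ 0.7  0.4 -4.9] w 0.0128 gf 48.7
0.002 13.99 [0.4898 0.0413 0.0111] F [ 0.9  0.7 -4.4] w 0.0126 gf 48.7
0.01 14.41 [0.4978 0.042  0.0111] F [ 0.1  0.3 -5.2] w 0.0126 gf 48.7
0.017 14.79 [0.5048 0.0425 0.0111] F [ 1.3 -0.6 -4.6] w 0.0124 gf 48.7
0.024 15.18 [0.5118 0.0431 0.0111] F [ 0.2 -0.8 -5.1] w 0.0129 gf 48.7
0.031 15.56 [0.5188 0.0437 0.0111] F [-0.  -0.2 -5.4] w 0.0126 gf 48.7
```

View pics/c5.png

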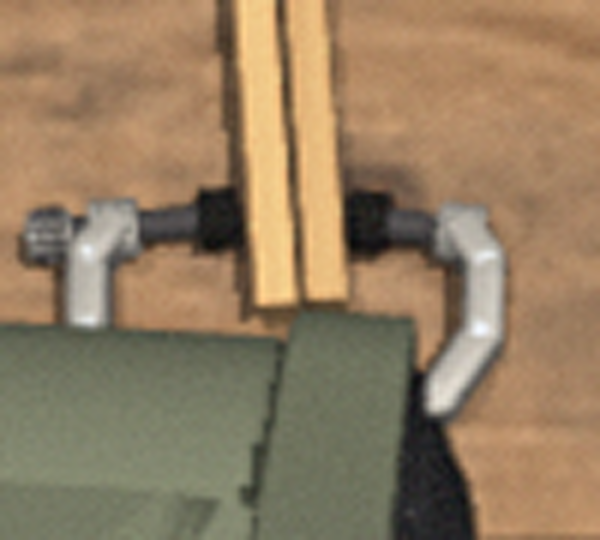

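Pads are astride both pieces (left pad px ~289, right ~308, row 187), clear on both sides, and the ends are nearly flush. Next: bring the fixed pad to the rail, lower, release, and straddle both handles.

Run:
```python
from st import *
my=-.002
for k in range(8):
    my-=.0006; q=tcp(.031,my); line_to([*q,.011],.02,ori(A+.015)); t=log(round(my,4))
    if abs(t["force"][1])>3.5: break
line_to([*q,.0085],.02); log("down")
grip(.034,50); log("open")
line_to([*q,.08],.15); grip(.085,20)
c=fr(q,A,(.010,-.027)); np.save("c.npy",np.r_[q,c])
line_to([*c,.08],.15,ori(A+.15)); line_to([*c,.045],.15)
s=snapshot("wrist"); cv2.imwrite("pics/w3.png",s["frame"][:,:,::-1]); log("above")
```

```text
-0.0026 15.86 [0.5182 0.0431 0.0111] F [ 0.3  0.1 -4.5] w 0.0127 gf 48.7
-0.0032 16.11 [0.518  0.0425 0.011 ] F [ 0.6  1.1 -4.8] w 0.0125 gf 48.8
-0.0038 16.36 [0.518 0.042 0.011] F [-0.2  0.4 -4.2] w 0.0124 gf 48.8
-0.0044 16.61 [0.5181 0.0413 0.011 ] F [-1.   0.7 -3.9] w 0.0127 gf 48.8
-0.005 16.86 [0.5183 0.0406 0.011 ] F [-0.6  1.1 -4.9] w 0.0125 gf 48.8
-0.0056 17.11 [0.5184 0.0401 0.011 ] F [ 0.6  0.2 -4.7] w 0.0127 gf 48.8
-0.0062 17.36 [0.5185 0.0395 0.011 ] F [-0.5  0.6 -3.9] w 0.0126 gf 48.8
-0.0068 17.61 [0.5185 0.039  0.011 ] F [-0.2  1.5 -4.4] w 0.0126 gf 48.8
down 17.88 [0.5185 0.039  0.0086] F [-1.5  0.8 -2.4] w 0.0128 gf 49.2
open 18.23 [0.5193 0.0387 0.0089] F [-0.4  0.9 -0.2] w 0.0342 gf 0.0
above 20.18 [0.5305 0.0133 0.0453] F [-0.3 -0.   0.2] w 0.0851 gf 0.0
```

View pics/w3.png

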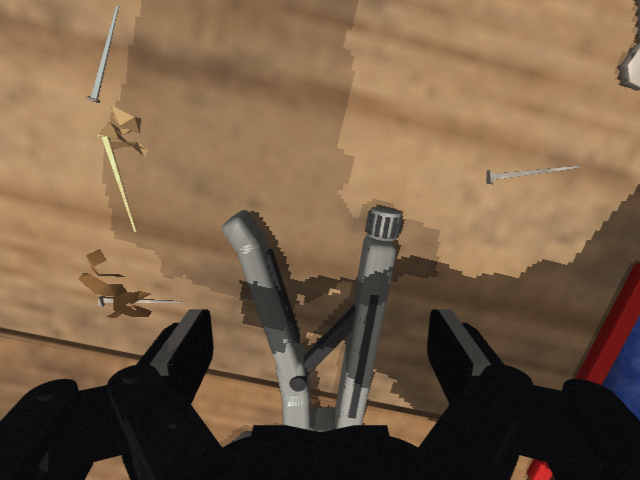

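Both handles lie centred between the open fingers. Now descend and squeeze in small steps.

Run:
```python
from st import *
c=np.load("c.npy")[2:]; O=ori(A+.15)
line_to([*c,.000],.08); log("down")
n=np.array([-np.sin(A+.1),np.cos(A+.1)])
w=.074; w0=w; grip(w,20); t=log("w74")
while w>.040:
    w-=.003; grip(w,20); t=log(round(w,3))
    if t["gripper_force"]>12: break
    if w<.0655:
        c=c+n*.0015; line_to([*c,.000],.03)
        t=log("sh")
        if abs(t["force"][1])>20: break
np.save("c2.npy",np.r_[c,w])
```

```text
down 20.88 [5.309e-01 1.280e-02 2.000e-04] F [-0.4 -0.7  0.4] w 0.0849 gf 0.0
w74 21.16 [5.311e-01 1.280e-02 5.000e-04] F [0.7 0.4 0.3] w 0.0739 gf 0.0
0.071 21.38 [5.31e-01 1.30e-02 5.00e-04] F [-1.2  1.2  6.1] w 0.0711 gf 3.3
0.068 21.59 [0.5311 0.0137 0.0007] F [-1.8  2.3  6.9] w 0.0678 gf 5.3
0.065 21.81 [0.5312 0.0142 0.0008] F [-0.4  4.7  8.1] w 0.0653 gf 6.1
sh 22.06 [5.311e-01 1.450e-02 4.000e-04] F [1.5 0.9 3.2] w 0.0651 gf 2.2
0.062 22.27 [0.5311 0.0152 0.0006] F [0.8 4.  7. ] w 0.0622 gf 5.9
sh 22.52 [5.309e-01 1.550e-02 2.000e-04] F [ 1.3 -0.1  3.3] w 0.0621 gf 2.4
0.059 22.74 [0.5307 0.0164 0.0006] F [0.2 2.8 9.7] w 0.0593 gf 9.5
sh 22.99 [5.306e-01 1.660e-02 5.000e-04] F [ 0.6 -1.5  8.1] w 0.059 gf 4.9
0.056 23.22 [0.5304 0.0177 0.0011] F [-1.2  1.4 14.4] w 0.0564 gf 13.9
```

Run:
```python
from st import *
d=np.load("c2.npy"); c,w=d[:2],d[2]; O=ori(A+.15)
n=np.array([-np.sin(A+.1),np.cos(A+.1)]); F=20; prev=get_state()["grip_width"]; hist=[]
for k in range(40):
    c=c+n*.0008; line_to([*c,.0005],.03)
    w=get_state()["grip_width"]-.002
    grip(w,F); t=log(f"{w:.4f} F{F}"); g=t["gripper_force"]; hist.append(g)
    if t["grip_width"]-w>.0012:
        if max(hist)>1.4*min(hist[-2:]): pass
        F+=2.5
        if F>35: break
    if g<.6*max(hist): print("dropped"); break
    if t["clock"]>42: break
np.save("c3.npy",np.r_[c,t["grip_width"],F])
```

```text
0.0539 F20 23.69 [0.53   0.0187 0.0015] F [-1.7  2.7 13.9] w 0.0544 gf 16.1
0.0521 F20 24.18 [0.5299 0.0194 0.0018] F [-2.7  2.5 17. ] w 0.0527 gf 17.6
0.0502 F20 24.65 [0.5298 0.0199 0.002 ] F [-2.6  1.3 18.9] w 0.0515 gf 17.4
0.0484 F22.5 25.12 [0.5296 0.0208 0.0023] F [-4.6  3.1 21.7] w 0.0499 gf 19.3
0.0471 F25.0 25.63 [0.5294 0.0219 0.0026] F [-5.2  3.  24.8] w 0.0477 gf 19.2
0.0458 F25.0 26.1 [0.5296 0.0226 0.0023] F [-3.9  2.3 21.4] w 0.0461 gf 18.6
0.0441 F25.0 26.57 [0.5295 0.0233 0.0026] F [-4.1  2.6 23.5] w 0.0447 gf 19.8
0.0424 F25.0 27.06 [0.5295 0.0242 0.0027] F [-5.4  3.3 24.9] w 0.0432 gf 19.4
0.0405 F25.0 27.52 [0.5295 0.0253 0.002 ] F [-1.8  3.5 16.3] w 0.041 gf 10.8
dropped
```

Run:
```python
from st import *
d=np.load("c3.npy"); c=d[:2]
n=np.array([-np.sin(A+.1),np.cos(A+.1)])
for k in range(8):
    c=c+n*.0007; line_to([*c,.002],.03)
    w=get_state()["grip_width"]-.002
    grip(w,22); t=log(f"{w:.4f}")
    if t["grip_width"]-w>.0012 and t["gripper_force"]>14: print("stop"); break
np.save("c4.npy",c)
```

```text
0.0387 27.99 [0.5292 0.0263 0.0023] F [2.7 6.4 6.4] w 0.0384 gf 5.5
0.0369 28.46 [0.528  0.0268 0.0018] F [2.6 5.4 3.2] w 0.0372 gf 2.7
0.0349 28.93 [0.5271 0.0274 0.0017] F [1.  5.8 2.4] w 0.035 gf 3.0
0.0333 29.39 [0.527  0.0279 0.0018] F [-0.8  7.1  3.3] w 0.0331 gf 5.0
0.0313 29.86 [0.5269 0.0284 0.002 ] F [-2.2  5.5  6.6] w 0.0318 gf 20.7
0.0295 30.32 [0.5269 0.0284 0.002 ] F [-1.5  4.5  5.6] w 0.0319 gf 21.0
stop
```

The lever stopped dead at 31.9 mm after the force fell, so it looks locked. Release slowly, lift off and look.

Run:
```python
from st import *
c=np.load("c4.npy")
for w in (.033,.036,.045): grip(w,20); log(w)
grip(.075,20); log("open")
line_to([*c,.10],.12)
move_j(np.array(get_state()["joint_positions"])+[-.6,0,0,0,0,0]); log("away")
o=[]
for n in ("top","side"):
    s=snapshot(n); np.savez(n+"6.npz",**s); o.append(cv2.resize(s["frame"][120:300,230:362],None,fx=3,fy=3,interpolation=cv2.INTER_CUBIC))
cv2.imwrite("pics/fin.png",np.hstack(o)[:,:,::-1])
```

```text
0.033 30.54 [0.527  0.0282 0.0018] F [-2.8  3.   3.6] w 0.0329 gf 7.3
0.036 30.76 [0.5277 0.0279 0.0017] F [-1.   0.5 -0.6] w 0.0359 gf 0.5
0.045 31.02 [0.5283 0.0281 0.0021] F [ 0.3 -0.  -0.3] w 0.045 gf 0.0
open 31.42 [0.5278 0.0284 0.002 ] F [-0.2 -0.5  0.1] w 0.0751 gf 0.0
away 33.58 [ 0.4514 -0.2732  0.0991] F [-0.1  0.2 -0.1] w 0.075 gf 0.0
```

View pics/fin.png

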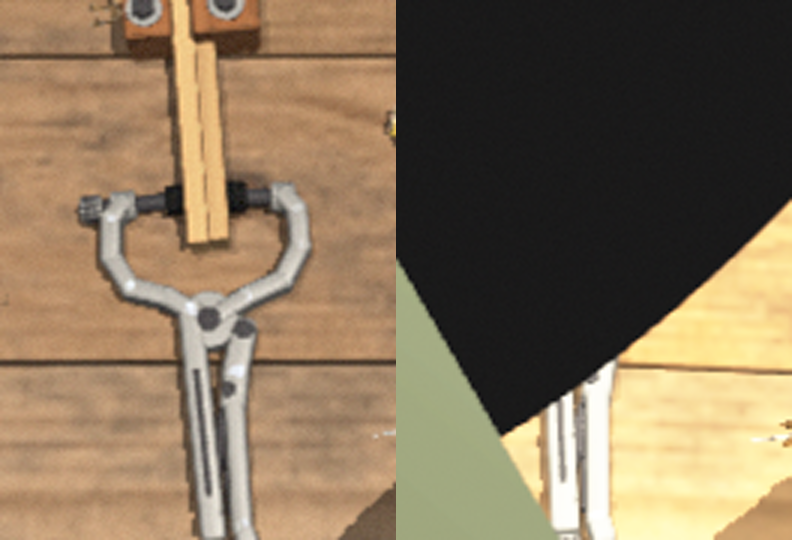

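Run:
```python
from st import *
def edge(a,t): i=np.where((a[:-1]-t)*(a[1:]-t)<0)[0]; return i+(t-a[i])/(a[i+1]-a[i])
s=np.load("top6.npz"); f=s["frame"].astype(float).sum(2)
for r in (190,194,197): print(r,f[r,288:312].astype(int).tolist())
c,q=np.cos(A),np.sin(A)
for c0 in (294,295,296,297,301,302,303,304):
    e=edge(f[190:212,c0],480)+190; w=cast(s,[[c0,x] for x in e],.028)[:,:2]-R0; print(c0,e.round(2),(c*w[:,0]+q*w[:,1]).round(4))
```

```text
190 [48, 44, 57, 215, 462, 571, 569, 570, 581, 590, 545, 486, 535, 545, 548, 550, 556, 491, 148, 55, 74, 71, 82, 133]
194 [324, 200, 184, 209, 400, 596, 590, 575, 578, 577, 543, 419, 548, 549, 560, 552, 549, 498, 283, 308, 370, 403, 434, 438]
197 [369, 230, 235, 235, 387, 594, 589, 577, 583, 584, 546, 441, 543, 554, 556, 574, 566, 520, 351, 380, 396, 460, 459, 455]
294 [200.12] [0.0005]
295 [199.89] [0.0008]
296 [199.95] [0.0005]
297 [199.65] [0.0009]
301 [198.85] [0.0018]
302 [198.87] [0.0016]
303 [198.42] [0.0022]
304 [198.38] [0.0022]
```

```bash
python3 -c "
from workcell import *
print(job_done())"
```

```text
the job is handed in; nothing more can be done
None
```

The strip is clamped tight against the rail about 30 mm in, the toggle is locked and the pliers released, the strip's end measures about 1.3 mm from flush, and the job is handed in (no verdict was returned).

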